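Walk the steel keg to its blue parking ring

TASK

The full steel solvent keg is too heavy to carry: walk it on its bottom rim from where it stands to the blue ring, keeping part of the rim on the bench all the time. Hold it by the black neck, rock it about ten degrees onto the edge nearest the robot base and swing it round on that edge about half the way, set it down, then rock it about ten degrees onto the opposite edge, away from the robot, and swing it the rest of the way (more small steps are fine), leaving it standing upright, centred in the blue ring and released. Leave the two bottles where they stand.

Things in the scene. Friction and masses are not known exactly. Their poses are not given: they have to be found in the camera images.
- keg_foot (a point): Steel keg: plain upright cylinder 140 mm in diameter, black rubber foot, flat shoulder 180 mm up, round black neck on top; 2.2 to 3.2 kg, centre of mass on its axis about 90 mm up. This point: centre of its underside. z up along its axis; x away from the robot at the start (within 12 degrees). The foot grips the bench: leaned, it pivots on the rim; pushed at the neck, it tips rather than slides.
- keg_neck (a point): The middle of the keg's grip: the straight round black neck, 40 mm in diameter, from 180 to 240 mm above the underside, on the keg's axis; this point is 212 mm above the underside, same axes as the keg. It takes about 7 to 11 N sideways here to lean the keg.
- near_edge (a point): Point on the keg's bottom rim (underside level), 70 mm from its axis on the -x side of the keg, which faces the robot at the start. It turns with the keg.
- far_edge (a point): Point on the keg's bottom rim (underside level), 70 mm from its axis on the +x side of the keg, away from the robot at the start. It turns with the keg.
- ring_blue: Blue ring mark on the bench with a small cross at its centre, flat (under 1 mm, nothing to bump into), 146 mm inside and 170 mm outside diameter; origin at its centre on the bench. It lies 100 to 130 mm to the left or the right of the keg, centre to centre; a like ring in orange lies on the other side and is the wrong one.
- bottle_amber: Amber glass bottle with black cap, 68 mm in diameter, 165 mm tall, standing to one side of the work; origin at the centre of its underside. Leave alone.
- bottle_clear: Clear glass bottle with blue cap, 68 mm in diameter, 165 mm tall, standing on the other side; origin at the centre of its underside. Leave alone.
There are look-alikes about, which are no part of the job. Leave any red look-alike of the part that bears keg_foot alone.

How it is judged (in metres and radians):
On the way, in this order (a step that is already met when the one before it is completed fails the run):
1. the keg is rocked onto its near edge (far edge more than 11 mm up, near edge less than 12 mm) before it has gone anywhere (height (world z) of far_edge above 0.011 m and height (world z) of near_edge below 0.012 m and horizontal distance between keg_foot and ring_blue above 0.085 m), for 0.1 s.
2. still leaning on the near edge, it has swung to within 80 mm of the ring's centre (height (world z) of far_edge above 0.011 m and height (world z) of near_edge below 0.012 m and horizontal distance between keg_foot and ring_blue below 0.08 m).
3. it is rocked onto the opposite, far edge (near edge more than 11 mm up, far edge less than 12 mm) (height (world z) of near_edge above 0.011 m and height (world z) of far_edge below 0.012 m), for 0.1 s.
4. leaning more than 4 degrees on either edge, it has swung to within 25 mm of the ring's centre (angle between keg_foot's own z axis and vertical above 0.07 rad and horizontal distance between keg_foot and ring_blue below 0.025 m).
At the end, for the whole second after the job is handed in: The keg stands upright (within 3 degrees) and flat on the bench, its axis within 20 mm of the blue ring's centre, released (horizontal distance between keg_foot and ring_blue below 0.02 m and angle between keg_foot's own z axis and vertical below 0.05 rad and height (world z) of keg_foot below 0.005 m); the robot touches nothing.
It fails at once if the keg is lifted clear of the bench (its underside's centre higher than resting on the rim allows) ((height (world z) of keg_foot above 0.012 m and angle between keg_foot's own z axis and vertical below 0.07 rad) or (height (world z) of keg_foot above 0.024 m and angle between keg_foot's own z axis and vertical below 0.2 rad) or height (world z) of keg_foot above 0.042 m).
It fails at once if the keg is tipped more than 34 degrees (angle between keg_foot's own z axis and vertical above 0.6 rad).
It fails at once if a bottle is moved more than 30 mm (distance of any of bottle_amber, bottle_clear from where it was at the start of the episode above 0.03 m).
It also fails if it takes over 61 s, if anything falls off the work surface, if the arm or the gripper's body presses on something with over 40 N, if the wrist force passes 120 N, or if a joint passes its speed limit or range.

ROBOT

A 6-joint arm with a two-finger parallel gripper is mounted at the origin on the work surface. World frame = base frame: x ahead of the robot, y to its left, z up, the work surface at z = 0. Lengths are in m, angles in degrees, forces in N, time in s.
With the tool pointing down it reaches from about 0.4 to 0.825 m from the base axis. Payload 7 kg.
Tool frame: the origin (TCP) lies midway between the tips of the shut fingers; the grasp point (between the pads) lies 19 mm behind it (r.grasp_offset is the distance from the TCP to the grasp point, in m); z points along the fingers, x is the direction in which the jaws open and shut, and the axes are right-handed (so a half turn about z gives the same grasp; the last joint's range is limited). The gripper opens to 88 mm and grips with 3 to 60 N. Pads are 19 mm wide; open, the fingers measure 130 mm over their backs; the gripper's body (78 mm by 193 mm) begins 47 mm behind the grasp point.
Start: joints at [-52.764, 20.546, 0.682, 0, -70.136, -16.507], TCP at [0.239, -0.631, 0.227] pointing down, gripper open.
Joint ranges: [-176.03, 176.03], [-82.01, 121.73], [-58.28, 71.71], [-173.87, 95.51], [-174.79, -0.11], [-173.66, 173.66]. Speed limits (degrees/s): [136.94, 136.94, 172.46, 180, 180, 180].

INTERFACE

Orientations are given as [roll, pitch, yaw] about the fixed x, y, z axes, in that order (R = Rz(yaw) Ry(pitch) Rx(roll)).
In Python, from plant import r gives the robot as it stands.
- The arm moves only by the tool step_arm, never from a script. Its argument "deltas" is a list of rows, each a list of 7 numbers: the turn, a rotation vector about the tool's x, y, z in rad, then the shift along the tool's x, y, z in mm, then the opening, from -1 (shut) to 1 (fully open), so that 0 is half open. In form: [[ax, ay, az, x, y, z, grip], ...]. A call has 1 to 10 rows; each row shifts and turns the pose as measured when the row begins, along the tool's axes as they then stand; what a row does not reach is not made up. A row lasts 1/10 s, in which the tool goes at most 50 mm and 8.59 degrees, less where a joint would pass 70% of its speed; a pose out of reach is approached as far as the arm can. A call with a gripper value outside its range is refused whole. The fingers move at their own pace and stop on an object; "squeeze" is the grip in N (left out, the last holds). Time passes only in rows, so rows that do not move let the fingers close. It gives the time, the measured TCP pose, the force and the opening at its end, in the units of the state.
- r.get_state(): the state, without advancing time (a new reading comes with each control period).
- r.capture(name): name is "scene" or "top" or "wrist"; returns the picture (480x640x3 uint8, red, green, blue); there is no depth.
- r.camera_info(name): a dict with "vertical_fov" (degrees; the focal length in pixels is half the picture's height over the tangent of half this angle, whatever the lens; pixels are square), "cx", "cy" (the principal point, pixels), "k1" (the pictures are not rectified: a ray, as slopes to the right and down, at radius r is drawn at 1 + k1 r^2 times it, then the intrinsics apply), "view" (4x4, takes a point from world to camera coordinates). Camera axes: x right, y down, z forward; pixel columns grow to the right and rows downward; lengths in m; the calibration is good to about 2 mm. A picture is of the moment at which its call begins: read the wrist's pose just before it. camera_info takes no time and is no camera call; for the wrist camera it gives the pose at the moment of the call.
- r.close_job(): hands the job in, once; it reports no verdict.
The state is a dict: "time_s": time; "joints": joint angles; "qd": joint speeds; "joint_torque": joint torques, N m; "tcp_pos": TCP position; "eef_rot": TCP orientation; "contact_force": force on the tool from outside, world axes, zero at the start; "moment": the same for the moment, N m; "gripper_width": finger opening in m.
Only numpy, scipy, OpenCV 4.12 (cv2) and the standard library are available. Lean on these libraries where they do the work, as an engineer would, in place of code of your own. Each camera call takes 0.05 s, during which the arm holds its last target.

## Working session

There is one attempt and no reset: what is moved stays moved. The work goes in short steps, Python scripts to look and compute and a tool call to move; the robot and the scene stay as the last step left them, time stands still between calls to the robot, and variables do not carry over. Pictures are saved under pics/ and viewed, and the job is handed in when it is done.

Besides the shell and the picture viewer there is one more tool, called after "Call:" as name([rows], argument=value, ...), one row to a line, values as JSON. step_arm: Moves the arm, as the interface text tells. Its arguments: {"type":"object","properties":{"deltas":{"type":"array","items":{"type":"array","items":{"type":"number"}}},"squeeze":{"type":"number"}},"required":["deltas"]}

```bash
ls; mkdir -p pics; cat > h.py <<'E'
import numpy as np, cv2
from plant import r
def K(n):
    c=r.camera_info(n); f=240/np.tan(np.radians(c['vertical_fov'])/2)
    return c,f
def ray(n,u,v,c=None):
    c=c or r.camera_info(n); f=240/np.tan(np.radians(c['vertical_fov'])/2)
    M=np.array([[f,0,c['cx']],[0,f,c['cy']],[0,0,1]])
    xd=np.array([(u-c['cx'])/f,(v-c['cy'])/f]); x=xd.copy()
    for _ in range(30): x=xd/(1+c['k1']*(x@x))
    V=np.array(c['view']); R=V[:3,:3]; t=V[:3,3]
    return -R.T@t, R.T@np.array([x[0],x[1],1])
def onz(n,u,v,z,c=None):
    o,d=ray(n,u,v,c); s=(z-o[2])/d[2]; return (o+s*d)
def proj(n,p,c=None):
    c=c or r.camera_info(n); f=240/np.tan(np.radians(c['vertical_fov'])/2)
    V=np.array(c['view']); q=V[:3,:3]@np.array(p)+V[:3,3]; x=q[:2]/q[2]; x=x*(1+c['k1']*(x@x))
    return x*f+[c['cx'],c['cy']]
def snap(n,name):
    im=r.capture(n); cv2.imwrite(f'pics/{name}.png',im[:,:,::-1]); return im
E
python3 - <<'E'
from h import *
s=r.get_state();print(s)
snap('scene','scene0');snap('top','top0')
for n in('scene','top'):
    c=r.camera_info(n);print(n,c)
E
```

```text
pics
{'time_s': 0.0, 'joints': array([-5.27634834e+01,  2.05908933e+01,  6.33594333e-01, -2.06840354e-02,
       -7.01360180e+01, -1.65078251e+01]), 'qd': array([ 0.09492292, -0.03930004,  0.00994416,  0.00319694,  0.04284153,
       -0.03981696]), 'joint_torque': array([-5.42303678e-04, -5.82724357e+01,  2.93059194e+01,  6.99701786e+00,
        7.06247418e-03, -1.53426822e-04]), 'tcp_pos': array([ 0.23872334, -0.6308473 ,  0.22562567]), 'eef_rot': array([-1.79992125e+02, -9.49960242e-02,  1.10721641e+02]), 'contact_force': array([-0.44377924,  0.04853692, -0.61962785]), 'moment': array([-0.02241057,  0.00237189, -0.03169026]), 'gripper_width': 0.0876665143574911}
scene {'vertical_fov': 45.25558134581448, 'cx': 320.8479961675341, 'cy': 250.24939896296078, 'k1': -0.1614333278364285, 'view': array([[ 0.66436717,  0.74736851, -0.00752099, -0.33360897],
       [ 0.70315115, -0.62840844, -0.33268798, -0.27958188],
       [-0.25336678,  0.21573858, -0.94300697,  1.54460247],
       [ 0.        ,  0.        ,  0.        ,  1.        ]])}
top {'vertical_fov': 56.739582865391434, 'cx': 323.3554169519572, 'cy': 241.57422401278956, 'k1': -0.08367804946394372, 'view': array([[ 0.02165423, -0.99973733, -0.00750747, -0.01463499],
       [-0.98950297, -0.02035817, -0.14307139,  0.49908026],
       [ 0.14288097,  0.01052677, -0.9896839 ,  0.96334147],
       [ 0.        ,  0.        ,  0.        ,  1.        ]])}
```

View pics/scene0.png

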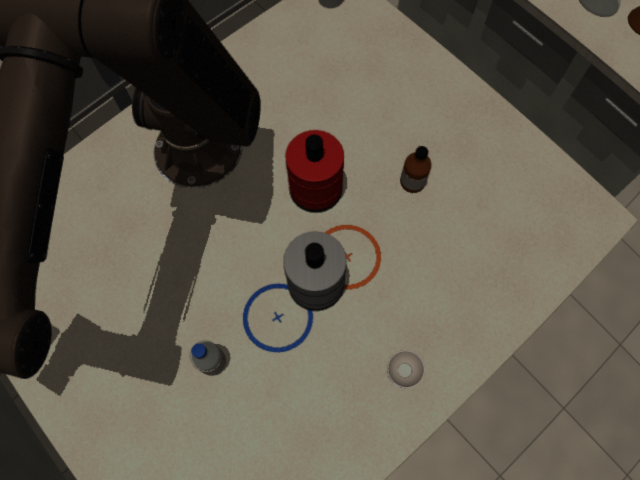

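View pics/top0.png

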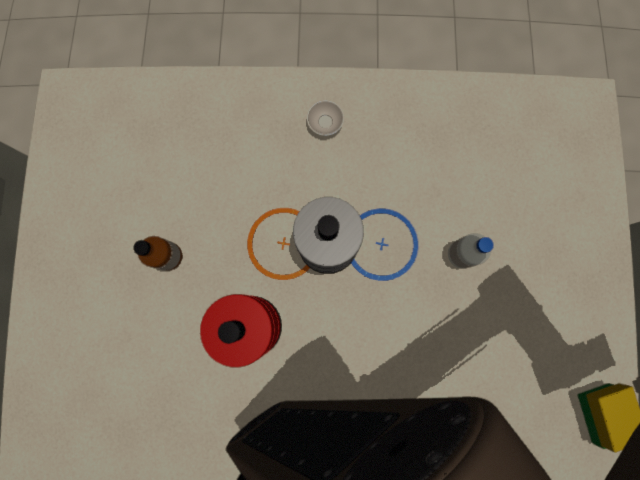

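The steel keg's shoulder is at top-view (328,232) and its black neck at (328,227). The red look-alike keg is at (240,330) and must be left alone. The blue ring is at (382,244), on the −y side, and the orange ring is at (283,243). The clear bottle is at (473,250) and the amber one at (155,252).

```bash
python3 - <<'E'
from h import *
for n in('scene','top'):
    im=cv2.imread(f'pics/{n}0.png'); hsv=cv2.cvtColor(im,cv2.COLOR_BGR2HSV); H,S,V=cv2.split(hsv)
    for nm,m in (('blue',((H>100)&(H<130)&(S>120)&(V>60))),('orange',((H>4)&(H<16)&(S>150)&(V>120)))):
        k,l,st,ce=cv2.connectedComponentsWithStats(m.astype(np.uint8))
        for i in range(1,k):
            if st[i,4]>15: print(n,nm,st[i],ce[i].round(1), onz(n,*ce[i],0).round(4))
    # black neck near keg
    m=((V<50)).astype(np.uint8)
    k,l,st,ce=cv2.connectedComponentsWithStats(m)
    for i in range(1,k):
        if 100<st[i,4]<3000: print(n,'black',st[i],ce[i].round(1))
    # grey shoulder
    m=((S<40)&(V>110)&(V<200)).astype(np.uint8)
    k,l,st,ce=cv2.connectedComponentsWithStats(m)
    for i in range(1,k):
        if 800<st[i,4]<8000: 
            cs=cv2.findContours((l==i).astype(np.uint8),0,2)[0]; e=cv2.fitEllipse(cv2.convexHull(max(cs,key=len)))
            print(n,'grey',st[i],ce[i].round(1),e,onz(n,*e[0],.18).round(4))
im=cv2.imread('pics/top0.png')[180:300,230:430];cv2.imwrite('pics/c0.png',cv2.resize(im,None,fx=4,fy=4))
im=cv2.imread('pics/scene0.png')[215:365,225:395];cv2.imwrite('pics/c1.png',cv2.resize(im,None,fx=4,fy=4))
E
```

```text
scene blue [243 284  70  68 643] [273.  322.3] [ 0.5048 -0.1565  0.    ]
scene blue [192 344  13  14 147] [198.2 350.3] [ 0.4379 -0.3359  0.    ]
scene orange [326 225  55  64 401] [362.7 252.5] [0.5183 0.1259 0.    ]
scene black [320   0  23   7 124] [330.7   2.5]
scene black [628   7  12  27 228] [634.7  19.7]
scene black [306 135  18  27 416] [314.2 148. ]
scene black [400 146  30  47 773] [415.5 171.3]
scene black [ 287  164   57   48 1531] [316.4 191.9]
scene black [305 243  21  26 426] [314.6 255.3]
scene black [ 287  269   60   42 1069] [317.4 295. ]
scene black [207 347  19  28 189] [219.3 362.9]
top blue [351 209  67  71 616] [390.3 246.3] [ 0.4966 -0.1597  0.    ]
top blue [478 238  15  15 170] [485.  244.5] [ 0.5054 -0.3832  0.    ]
top orange [247 208  59  72 625] [269.3 245.3] [0.493 0.122 0.   ]
top orange [278 238  12  11  31] [283.1 242.9] [0.4995 0.09   0.    ]
top black [317 216  21  25 420] [327.4 227.7]
top black [134 241  18  15 219] [142.5 247.8]
top black [300 254  46  19 229] [322.7 267.2]
top black [218 321  27  22 465] [231.1 331.2]
top black [578 384  35  63 579] [590.7 413.7]
top black [ 605  425   35   55 1006] [627.8 460.4]
top grey [ 287  195   86   71 3374] [328.9 230.9] ((330.67083740234375, 228.8828887939453), (70.35779571533203, 83.76017761230469), 86.39263153076172) [ 0.5035 -0.0192  0.18  ]
```

View pics/c0.png

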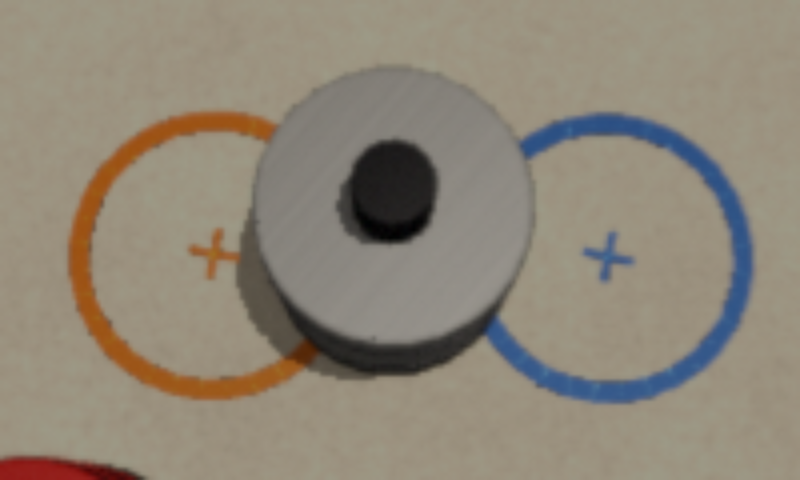

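View pics/c1.png

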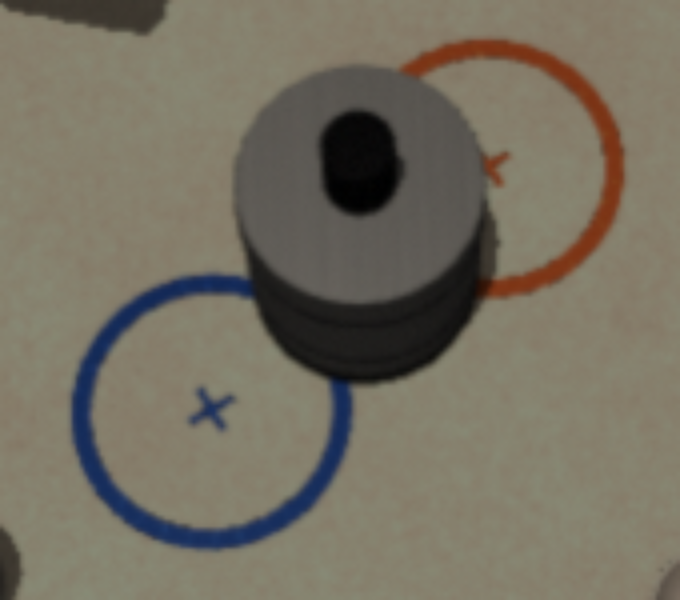

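```bash
python3 - <<'E'
from h import *
o=lambda x,y,a,b:(a+(x+.5)/4-.5,b+(y+.5)/4-.5)
print('ring',onz('top',*o(608,257,230,180),0),onz('scene',*o(212,409,225,215),0))
print('orange',onz('top',*o(214,254,230,180),0))
print('shoulder',onz('top',*o(393.5,206,230,180),.18),onz('scene',*o(361,185,225,215),.18))
print('necktop',[ (onz('top',*o(394,182,230,180),z),onz('scene',*o(358,148,225,215),z)) for z in(.24,.245)])
def f(n,u,v,z):print(n,onz(n,u,v,z))
f('top',142.5,246,.165);f('top',485,244.5,.165);f('top',231,328,.24)
# mask-based shoulder 
im=cv2.imread('pics/top0.png');hsv=cv2.cvtColor(im,cv2.COLOR_BGR2HSV);print(hsv[200:260:8,328].tolist(), hsv[232,285:375:6].tolist())
E
```

```text
ring [ 0.50182977 -0.13951362  0.        ] [ 0.50189934 -0.13956292  0.        ]
orange [0.49886879 0.08999666 0.        ]
shoulder [ 0.49898813 -0.01413469  0.18      ] [ 0.50185324 -0.01520332  0.18      ]
necktop [(array([ 0.49978294, -0.01417331,  0.24      ]), array([ 0.50138122, -0.01546503,  0.24      ])), (array([ 0.49887005, -0.0141761 ,  0.245     ]), array([ 0.50275581, -0.01655387,  0.245     ]))]
top [0.46436137 0.35348174 0.165     ]
top [ 0.48135791 -0.3239019   0.165     ]
top [0.31372957 0.15198403 0.24      ]
[[18, 20, 130], [18, 19, 133], [0, 16, 31], [0, 16, 32], [0, 7, 35], [24, 25, 51], [19, 20, 143], [20, 21, 147]] [[19, 46, 156], [21, 44, 149], [16, 21, 133], [21, 19, 136], [22, 21, 136], [15, 16, 63], [0, 9, 29], [160, 22, 35], [15, 14, 37], [19, 20, 137], [19, 19, 144], [18, 18, 143], [19, 20, 143], [23, 34, 129], [22, 42, 156]]
```

Both views agree: the steel keg is at about (0.500, −0.015) and the ring centre is at (0.502, −0.1395). The two crops confirm the silver keg and the blue cross. Next is planning the approach.

```bash
cat >> h.py <<'E'
from scipy.spatial.transform import Rotation as Ro, Slerp
def pose():
    s=r.get_state(); return np.array(s['tcp_pos']),Ro.from_euler('xyz',s['eef_rot'],degrees=True),s
def rows(p0,R0,p1,R1,n,g):
    sl=Slerp([0,1],Ro.concatenate([R0,R1])); out=[];p,R=p0,R0
    for i in range(1,n+1):
        q=p0+(p1-p0)*i/n; Q=sl(i/n)
        out.append(list((R.inv()*Q).as_rotvec().round(4))+list((R.inv().apply(q-p)*1000).round(1))+[g]); p,R=q,Q
    return out
def show(rs):
    for a in rs: print([float(x) for x in a],end=',\n')
def RD(yaw): return Ro.from_euler('xyz',[180,0,yaw],degrees=True)
E
python3 - <<'E'
from h import *
p,R,s=pose()
show(rows(p,R,np.array([.3,-.5,.32]),RD(124),4,1))
show(rows(np.array([.3,-.5,.32]),RD(124),np.array([.5,-.015,.30]),RD(180),14,1))
E
```

```text
[0.0, -0.0004, -0.0579, 25.2, 25.9, -23.5, 1.0],
[0.0, -0.0004, -0.0579, 23.7, 27.3, -23.5, 1.0],
[0.0, -0.0004, -0.0579, 22.0, 28.6, -23.6, 1.0],
[0.0, -0.0004, -0.0579, 20.3, 29.9, -23.6, 1.0],
[0.0, 0.0, -0.0698, 20.7, 31.2, 1.4, 1.0],
[-0.0, 0.0, -0.0698, 18.5, 32.6, 1.4, 1.0],
[0.0, 0.0, -0.0698, 16.2, 33.8, 1.4, 1.0],
[-0.0, 0.0, -0.0698, 13.8, 34.8, 1.4, 1.0],
[0.0, 0.0, -0.0698, 11.3, 35.7, 1.4, 1.0],
[-0.0, 0.0, -0.0698, 8.8, 36.4, 1.4, 1.0],
[-0.0, 0.0, -0.0698, 6.2, 36.9, 1.4, 1.0],
[0.0, 0.0, -0.0698, 3.7, 37.3, 1.4, 1.0],
[-0.0, 0.0, -0.0698, 1.0, 37.5, 1.4, 1.0],
[-0.0, 0.0, -0.0698, -1.6, 37.4, 1.4, 1.0],
[-0.0, 0.0, -0.0698, -4.2, 37.2, 1.4, 1.0],
[-0.0, 0.0, -0.0698, -6.8, 36.9, 1.4, 1.0],
[0.0, 0.0, -0.0698, -9.3, 36.3, 1.4, 1.0],
[-0.0, 0.0, -0.0698, -11.8, 35.6, 1.4, 1.0],
```

Call:
step_arm([
  [0, 0, -0.058, 25, 26, -24, 1],
  [0, 0, -0.058, 24, 27, -24, 1],
  [0, 0, -0.058, 22, 29, -24, 1],
  [0, 0, -0.058, 20, 30, -24, 1],
  [0, 0, -0.07, 21, 31, 1, 1],
  [0, 0, -0.07, 18, 33, 1, 1],
  [0, 0, -0.07, 16, 34, 1, 1],
  [0, 0, -0.07, 14, 35, 1, 1],
  [0, 0, -0.07, 11, 36, 1, 1],
])

```text
time_s: 1.0
tcp_pos: [0.372, -0.3171, 0.3155]
eef_rot: [179.7, -0.6, 144.9]
contact_force: [1.2, 0.7, 0.3]
gripper_width: 0.0877
```

```bash
python3 - <<'E'
from h import *
p,R,s=pose();print(s['joints'])
show(rows(p,R,np.array([.5,-.015,.275]),RD(180),9,1))
E
```

```text
[-17.71885471   0.29349294 -12.84142016  -0.46325541 -77.3698856
 -17.28349684]
[0.0009, -0.001, -0.0681, 7.6, 35.6, 4.8, 1.0],
[0.0009, -0.001, -0.0681, 5.2, 36.1, 4.7, 1.0],
[0.0009, -0.001, -0.0681, 2.7, 36.3, 4.7, 1.0],
[0.0009, -0.001, -0.0681, 0.3, 36.4, 4.6, 1.0],
[0.0009, -0.001, -0.0681, -2.2, 36.4, 4.6, 1.0],
[0.0009, -0.001, -0.0681, -4.7, 36.1, 4.6, 1.0],
[0.0009, -0.001, -0.0681, -7.1, 35.7, 4.6, 1.0],
[0.0009, -0.001, -0.0681, -9.5, 35.2, 4.5, 1.0],
[0.0009, -0.001, -0.0681, -11.9, 34.4, 4.5, 1.0],
```

Call:
step_arm([
  [0.001, -0.001, -0.068, 8, 36, 5, 1],
  [0.001, -0.001, -0.068, 5, 36, 5, 1],
  [0.001, -0.001, -0.068, 3, 36, 5, 1],
  [0.001, -0.001, -0.068, 0, 36, 5, 1],
  [0.001, -0.001, -0.068, -2, 36, 4, 1],
  [0.001, -0.001, -0.068, -5, 36, 4, 1],
  [0.001, -0.001, -0.068, -7, 36, 4, 1],
  [0.001, -0.001, -0.068, -9, 35, 4, 1],
  [0.001, -0.001, -0.068, -12, 34, 4, 1],
  [0, 0, 0, 0, 0, 0, 1],
])

```text
time_s: 2.0
tcp_pos: [0.4971, 0.0026, 0.2737]
eef_rot: [-180.0, -0.0, -178.2]
contact_force: [-0.7, -0.3, -0.4]
gripper_width: 0.0876
```

```bash
python3 - <<'E'
from h import *
p,R,s=pose();print(p,s['eef_rot'],s['joints'])
c=r.camera_info('wrist'); snap('wrist','w1')
print(proj('wrist',[.5,-.015,.24],c),np.array(c['view']).round(3).tolist(),c['vertical_fov'])
E
```

```text
[0.4971471  0.00256014 0.27371095] [-1.79983190e+02 -4.14566303e-02 -1.78181605e+02] [ 2.29888090e+01  1.87913822e+00 -1.67805247e+01  7.42532583e-04
 -7.13850666e+01 -2.11706455e+01]
[312.04348531 251.52575126] [[-1.0, -0.031, 0.0, 0.497], [-0.03, 0.956, 0.292, -0.037], [-0.01, 0.292, -0.956, 0.441], [0.0, 0.0, 0.0, 1.0]] 66.99239623128703
```

View pics/w1.png

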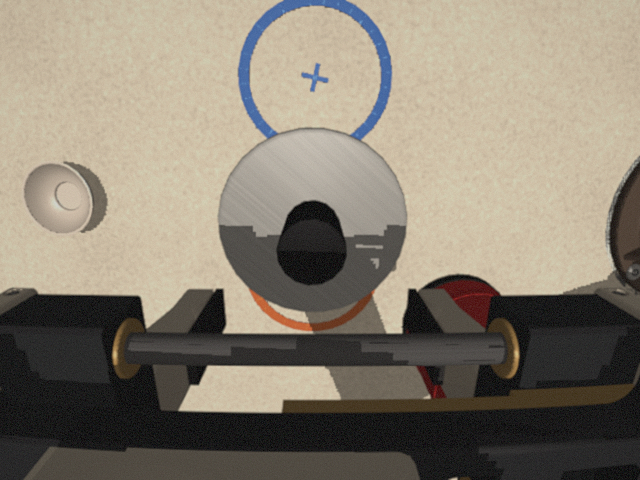

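The wrist view shows the neck top's disc centred near (312,250). The predicted pixel is (312,251.5), so the neck position is confirmed. The blue ring is behind it at (315,77).

Call:
step_arm([
  [0, 0, 0.01, -2, -9, 0, 1],
  [0, 0, 0.01, -1, -6, 0, 1],
  [0, 0, 0, 0, 0, 0, 1],
])

```text
time_s: 2.35
tcp_pos: [0.4993, -0.0161, 0.2738]
eef_rot: [-179.9, -0.1, -179.6]
contact_force: [-0.3, -0.3, -0.1]
gripper_width: 0.0877
```

Call:
step_arm([
  [0, 0, 0, 0, 0, 15, 1],
  [0, 0, 0, 0, 0, 20, 1],
  [0, 0, 0, 0, 0, 20, 1],
  [0, 0, 0, 0, 0, 15, 1],
  [0, 0, 0, 0, 0, 5, 1],
  [0, 0, 0, 0, 0, 0, 1],
])

```text
time_s: 2.95
tcp_pos: [0.499, -0.0226, 0.1988]
eef_rot: [180.0, 0.2, 179.6]
contact_force: [-0.1, -0.5, 0.7]
gripper_width: 0.0877
```

Call:
step_arm([
  [0, 0, 0, -1, 5, 3, 1],
  [0, 0, 0, 0, 2, 1, 1],
  [0, 0, 0, 0, 0, 0, 1],
])

```text
time_s: 3.25
tcp_pos: [0.5012, -0.0156, 0.1966]
eef_rot: [179.9, 0.3, 179.6]
contact_force: [-0.7, -0.3, 0.5]
gripper_width: 0.0874
```

Close on the neck.

Call:
step_arm([
  [0, 0, 0, 0, 0, 0, 0.3],
  [0, 0, 0, 0, 0, 0, 0],
  [0, 0, 0, 0, 0, 0, -0.5],
  [0, 0, 0, 0, 0, 0, -1],
  [0, 0, 0, 0, 0, 0, -1],
  [0, 0, 0, 0, 0, 0, -1],
  [0, 0, 0, 0, 0, 0, -1],
], squeeze=50)

```text
time_s: 3.95
tcp_pos: [0.5002, -0.0152, 0.1975]
eef_rot: [179.9, 0.3, 179.6]
contact_force: [-4.5, 4.2, 4.0]
gripper_width: 0.0392
```

```bash
cat >> h.py <<'E'
def rot_rows(p,R,C,axis,deg,n,g=-1):
    """rotate pose about line through C along axis by deg in n rows: constant tool-frame row"""
    Q=Ro.from_rotvec(np.radians(deg/n)*np.array(axis)/np.linalg.norm(axis))
    rv=(R.inv()*Q*R).as_rotvec(); d=R.inv().apply(C+Q.apply(p-C)-p)*1000
    print('row',[float(x) for x in list(rv.round(4))+list(d.round(2))+[g]],'x',n)
    QQ=Ro.from_rotvec(np.radians(deg)*np.array(axis)/np.linalg.norm(axis))
    return C+QQ.apply(p-C),QQ*R
u=lambda a:np.array([np.cos(np.radians(a)),np.sin(np.radians(a)),0])
Z=np.array([0,0,1.])
E
python3 - <<'E'
from h import *
p,R,s=pose()
K=np.array([p[0],p[1],0]); a=206.5
Qc=K+.07*u(a); print(Qc)
p2,R2=rot_rows(p,R,Qc,np.cross(Z,u(a)),10.5,10); print(p2,R2.as_euler('xyz',degrees=True))
E
```

```text
[ 0.43752566 -0.04645546  0.        ]
row [-0.0083, -0.0163, 0.0, 3.23, -1.64, -1.27, -1.0] x 10
[ 0.4669097  -0.03180512  0.20696333] [175.12991211   9.60347719 179.17446832]
```

Call:
step_arm([
  [-0.008, -0.016, 0, 3.2, -1.6, -1.3, -1],
  [-0.008, -0.016, 0, 3.2, -1.6, -1.3, -1],
  [-0.008, -0.016, 0, 3.2, -1.6, -1.3, -1],
  [-0.008, -0.016, 0, 3.2, -1.6, -1.3, -1],
  [-0.008, -0.016, 0, 3.2, -1.6, -1.3, -1],
])

```text
time_s: 4.45
tcp_pos: [0.4835, -0.0229, 0.2027]
eef_rot: [177.4, 5.2, 179.5]
contact_force: [4.0, 1.0, -3.7]
gripper_width: 0.0392
```

```bash
cat >> h.py <<'E'
def status():
    p,R,s=pose(); z=R.as_matrix()[:,2]; ax=-z
    print('t',round(s['time_s'],2),'tcp',p.round(4),'lean',np.degrees(np.arccos(ax[2])).round(2),'az',(np.degrees(np.arctan2(ax[1],ax[0]))%360).round(1),'rpy',np.round(s['eef_rot'],1),'F',np.round(s['contact_force'],1),'M',np.round(s['moment'],2),'w',round(s['gripper_width'],4))
    return p,R,s
E
python3 -c "
from h import *
status();print(r.get_state()['joints'])"
```

```text
t 4.45 tcp [ 0.4835 -0.0229  0.2027] lean 5.76 az 205.9 rpy [177.4   5.2 179.5] F [ 4.   1.  -3.7] M [ 0.13  0.02 -0.03] w 0.0392
[ 20.13869931   0.10068184 -28.15775314  -0.70156408 -56.01305159
 -20.15076793]
```

Call:
step_arm([
  [-0.008, -0.016, 0, 3.2, -1.7, -1.2, -1],
  [-0.008, -0.016, 0, 3.2, -1.7, -1.1, -1],
  [-0.008, -0.016, 0, 3.2, -1.7, -1, -1],
  [-0.008, -0.016, 0, 3.2, -1.7, -1, -1],
  [-0.008, -0.016, 0, 3.2, -1.7, -1, -1],
  [0, 0, 0, 0, 0, 0, -1],
])

```text
time_s: 5.05
tcp_pos: [0.4646, -0.0327, 0.2067]
eef_rot: [174.8, 10.3, 179.1]
contact_force: [2.5, 1.7, -5.4]
gripper_width: 0.0393
```

```bash
python3 -c "
from h import *
status();snap('scene','s2')
im=cv2.imread('pics/s2.png')[200:380,200:420];cv2.imwrite('pics/s2c.png',cv2.resize(im,None,fx=3,fy=3))"
```

```text
t 5.05 tcp [ 0.4646 -0.0327  0.2067] lean 11.56 az 206.0 rpy [174.8  10.3 179.1] F [ 2.5  1.7 -5.4] M [0.14 0.33 0.02] w 0.0393
```

View pics/s2c.png

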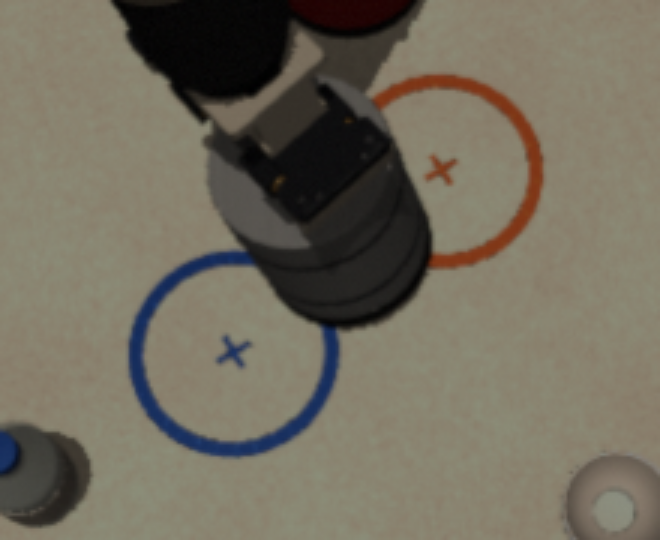

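```bash
cat >> h.py <<'E'
B=np.array([.5019,-.1395,0])
def est(p,R,d=.1975):
    z=R.as_matrix()[:,2]; foot=p+z*d; down=-Z-(-Z@z)*z; down/=np.linalg.norm(down)
    c=foot+.07*down; print('foot',foot.round(4),'contact',c.round(4),'dist',np.linalg.norm((foot-B)[:2]).round(4)); return foot,c
E
python3 -c "
from h import *
p,R,s=status();f,c=est(p,R);c[2]=0
rot_rows(p,R,c,Z,-56,28)
rot_rows(p,R,c,Z,-56,19)"
```

```text
t 5.1 tcp [ 0.4649 -0.0326  0.2066] lean 11.52 az 206.0 rpy [174.8  10.3 179.1] F [ 3.6  2.5 -3. ] M [0.23 0.45 0.07] w 0.0391
foot [ 0.5003 -0.0153  0.0131] contact [ 0.4387 -0.0454 -0.0009] dist 0.1242
row [0.0062, -0.0031, 0.0342, -0.44, -0.92, -0.0, -1.0] x 28
row [0.0092, -0.0046, 0.0504, -0.63, -1.36, -0.01, -1.0] x 19
```

Call:
step_arm([
  [0.0062, -0.0031, 0.034, -0.44, -0.92, 0, -1],
  [0.0062, -0.0031, 0.034, -0.44, -0.92, 0, -1],
  [0.0062, -0.0031, 0.034, -0.44, -0.92, 0, -1],
  [0.0062, -0.0031, 0.034, -0.44, -0.92, 0, -1],
  [0.0062, -0.0031, 0.034, -0.44, -0.92, 0, -1],
  [0.0062, -0.0031, 0.034, -0.44, -0.92, 0, -1],
])

```text
time_s: 5.7
tcp_pos: [0.4675, -0.0383, 0.2065]
eef_rot: [175.0, 10.1, 166.8]
contact_force: [2.5, 1.4, 0.0]
gripper_width: 0.0393
```

```bash
python3 -c "
from h import *
p,R,s=status();f,c=est(p,R)
print(s['joints'])
c=np.array([.4387,-.0454,0])
rot_rows(p,R,c,Z,-46,22)"
```

```text
t 5.7 tcp [ 0.4675 -0.0383  0.2065] lean 11.32 az 193.5 rpy [175.   10.1 166.8] F [2.5 1.4 0. ] M [0.67 1.39 0.3 ] w 0.0393
foot [ 0.5053 -0.0293  0.0128] contact [ 0.4385 -0.0453 -0.0009] dist 0.1102
[ 20.69016885  -5.49787315 -34.66406121   1.86070528 -49.6141401
 -34.46163427]
row [0.0064, -0.0032, 0.0358, -0.47, -0.98, -0.0, -1.0] x 22
```

Call:
step_arm([
  [0.0064, -0.0032, 0.036, -0.47, -0.98, 0, -1],
  [0.0064, -0.0032, 0.036, -0.47, -0.98, 0, -1],
  [0.0064, -0.0032, 0.036, -0.47, -0.98, 0, -1],
  [0.0064, -0.0032, 0.036, -0.47, -0.98, 0, -1],
  [0.0064, -0.0032, 0.036, -0.47, -0.98, 0, -1],
  [0.0064, -0.0032, 0.036, -0.47, -0.98, 0, -1],
  [0.0064, -0.0032, 0.036, -0.47, -0.98, 0, -1],
  [0.0064, -0.0032, 0.036, -0.47, -0.98, 0, -1],
])

```text
time_s: 6.5
tcp_pos: [0.4689, -0.0469, 0.2062]
eef_rot: [175.3, 9.9, 149.4]
contact_force: [0.4, 1.3, 0.6]
gripper_width: 0.0392
```

```bash
python3 -c "
from h import *
p,R,s=status();f,c=est(p,R)
print(s['joints'])
c=np.array([.4387,-.0454,0])
rot_rows(p,R,c,Z,-30,15);snap('scene','s3');snap('top','t3')
im=cv2.imread('pics/s3.png')[200:380,200:420];cv2.imwrite('pics/s3c.png',cv2.resize(im,None,fx=3,fy=3))"
```

```text
t 6.5 tcp [ 0.4689 -0.0469  0.2062] lean 11.0 az 175.1 rpy [175.3   9.9 149.4] F [0.4 1.3 0.6] M [1.06 1.51 0.26] w 0.0392
foot [ 0.5065 -0.0501  0.0124] contact [ 0.438  -0.0442 -0.001 ] dist 0.0895
[ 22.65895129  -5.51190648 -36.61072906   6.69742465 -49.31789897
 -56.75789275]
row [0.006, -0.0028, 0.0343, -0.47, -0.95, 0.0, -1.0] x 15
```

View pics/s3c.png

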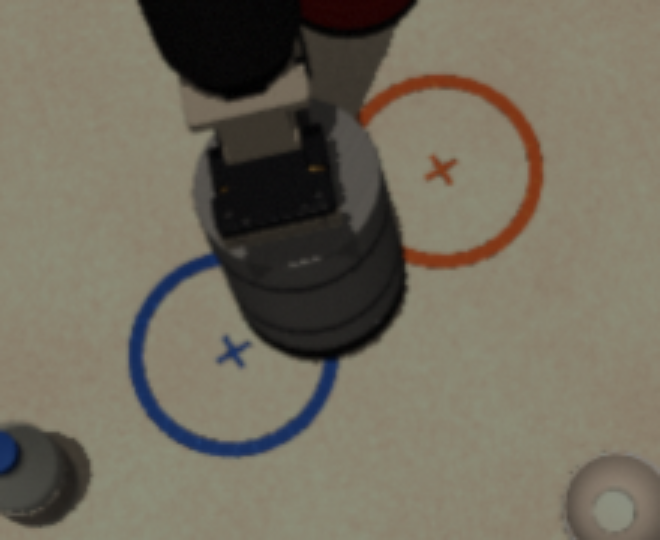

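The picture shows the keg still leaning on its near rim and its foot moving toward the blue ring. Continuing the swing.

Call:
step_arm([
  [0.006, -0.0028, 0.035, -0.47, -0.95, 0, -1],
  [0.006, -0.0028, 0.035, -0.47, -0.95, 0, -1],
  [0.006, -0.0028, 0.035, -0.47, -0.95, 0, -1],
  [0.006, -0.0028, 0.035, -0.47, -0.95, 0, -1],
  [0.006, -0.0028, 0.035, -0.47, -0.95, 0, -1],
  [0.006, -0.0028, 0.035, -0.47, -0.95, 0, -1],
  [0.006, -0.0028, 0.035, -0.47, -0.95, 0, -1],
  [0.006, -0.0028, 0.035, -0.47, -0.95, 0, -1],
])

```text
time_s: 7.4
tcp_pos: [0.4674, -0.0551, 0.2061]
eef_rot: [175.4, 9.8, 133.2]
contact_force: [0.6, 1.4, 1.2]
gripper_width: 0.039
```

```bash
python3 -c "
from h import *
p,R,s=status();f,c=est(p,R)
print(s['joints'])
c=np.array([.438,-.0446,0])
rot_rows(p,R,c,Z,-16,8)"
```

```text
t 7.4 tcp [ 0.4674 -0.0551  0.2061] lean 10.8 az 158.4 rpy [175.4   9.8 133.2] F [0.6 1.4 1.2] M [1.25 1.4  0.22] w 0.039
foot [ 0.5018 -0.0688  0.0121] contact [ 0.4379 -0.0434 -0.001 ] dist 0.0707
[ 23.84934633  -5.11847368 -37.55317415   9.98912607 -50.37001363
 -76.17996637]
row [0.0059, -0.0027, 0.0343, -0.47, -0.98, 0.0, -1.0] x 8
```

Call:
step_arm([
  [0.006, -0.0028, 0.035, -0.47, -1, 0, -1],
  [0.006, -0.0028, 0.035, -0.47, -1, 0, -1],
  [0.006, -0.0028, 0.035, -0.47, -1, 0, -1],
  [0.006, -0.0028, 0.035, -0.47, -1, 0, -1],
  [0, 0, 0, 0, 0, 0, -1],
])

```text
time_s: 7.9
tcp_pos: [0.4656, -0.0591, 0.206]
eef_rot: [175.5, 9.7, 125.0]
contact_force: [0.8, 0.3, 0.8]
gripper_width: 0.0394
```

```bash
python3 -c "
from h import *
p,R,s=status();f,c=est(p,R)
z=R.as_matrix()[:,2];ax=np.cross(-z,Z);c[2]=0
L=np.degrees(np.arccos(-z[2]))
p2,R2=rot_rows(p,R,c,ax,L,10);print(p2,R2.as_euler('xyz',degrees=True))
snap('scene','s4')
im=cv2.imread('pics/s4.png')[200:380,200:420];cv2.imwrite('pics/s4c.png',cv2.resize(im,None,fx=3,fy=3))"
```

```text
t 7.9 tcp [ 0.4656 -0.0591  0.206 ] lean 10.71 az 150.0 rpy [175.5   9.7 125. ] F [0.8 0.3 0.8] M [1.24 1.24 0.11] w 0.0394
foot [ 0.4974 -0.0775  0.012 ] contact [ 0.4378 -0.0431 -0.001 ] dist 0.0622
row [0.0078, 0.017, 0.0, -3.33, 1.52, 1.34, -1.0] x 10
[ 0.49827434 -0.07800461  0.19649315] [-1.80000000e+02 -3.81666562e-14  1.25358225e+02]
```

View pics/s4c.png

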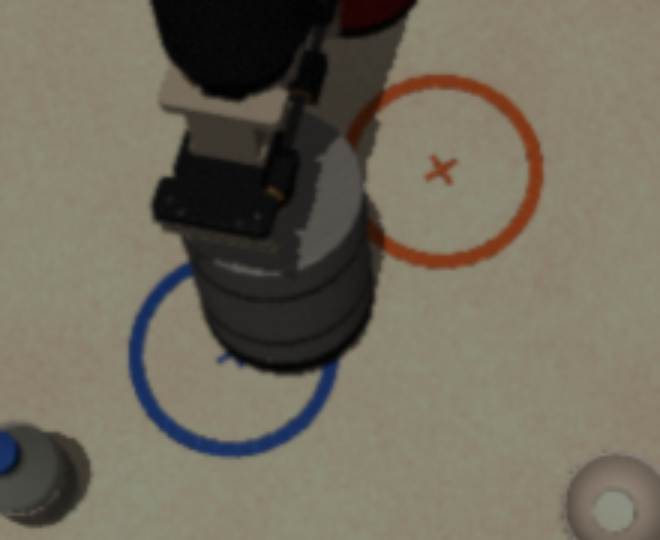

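The keg's foot now covers the ring's cross from one side, with the far rim bottom at crop (290,372). This agrees with the estimate, so I'm setting it down.

Call:
step_arm([
  [0.008, 0.017, 0, -3.3, 1.5, 1.3, -1],
  [0.008, 0.017, 0, -3.3, 1.5, 1.3, -1],
  [0.008, 0.017, 0, -3.3, 1.5, 1.3, -1],
  [0.008, 0.017, 0, -3.3, 1.5, 1.3, -1],
  [0.008, 0.017, 0, -3.3, 1.5, 1.3, -1],
  [0.008, 0.017, 0, -3.3, 1.5, 1.3, -1],
  [0.008, 0.017, 0, -3.3, 1.5, 1.2, -1],
  [0.008, 0.017, 0, -3.3, 1.5, 1.0, -1],
])

```text
time_s: 8.75
tcp_pos: [0.4931, -0.0743, 0.1988]
eef_rot: [179.2, 1.6, 126.2]
contact_force: [2.1, -2.0, -2.4]
gripper_width: 0.0394
```

```bash
python3 -c "
from h import *
p,R,s=status();f,c=est(p,R)
p2,R2=np.array([.4983,-.078,.1975]),RD(s['eef_rot'][2])
show(rows(p,R,p2,R2,2,-1))"
```

```text
t 8.75 tcp [ 0.4931 -0.0743  0.1988] lean 1.78 az 151.4 rpy [179.2   1.6 126.2] F [ 2.1 -2.  -2.4] M [ 0.49  0.12 -0.28] w 0.0394
foot [ 0.4984 -0.0773  0.0014] contact [ 0.437  -0.0437 -0.0008] dist 0.0623
[0.0066, 0.014, 0.0001, -3.0, 1.0, 0.7, -1.0],
[0.0066, 0.014, 0.0001, -3.0, 1.0, 0.7, -1.0],
```

Call:
step_arm([
  [0.007, 0.014, 0, -3, 1, 0.7, -1],
  [0.007, 0.014, 0, -3, 1, 0.7, -1],
  [0, 0, 0, 0, 0, 0, -1],
  [0, 0, 0, 0, 0, 0, -1],
])

```text
time_s: 9.15
tcp_pos: [0.4969, -0.0777, 0.198]
eef_rot: [-179.7, -0.4, 126.3]
contact_force: [-1.6, 1.9, -1.4]
gripper_width: 0.0393
```

```bash
python3 -c "
from h import *
p,R,s=status();f,c=est(p,R)
for n in ('scene','top'):
    snap(n,n+'5')
im=cv2.imread('pics/scene5.png')[200:380,200:420];a=cv2.resize(im,None,fx=2,fy=2)
im=cv2.imread('pics/top5.png')[180:300,230:430];b=cv2.resize(im,None,fx=2,fy=2)
b=cv2.copyMakeBorder(b,0,120,0,0,0)
cv2.imwrite('pics/c5.png',np.hstack([a[:360],b[:360,:360]]))
"
```

```text
t 9.15 tcp [ 0.4969 -0.0777  0.198 ] lean 0.5 az 339.9 rpy [-179.7   -0.4  126.3] F [-1.6  1.9 -1.4] M [ 0.22 -0.35 -0.19] w 0.0393
foot [ 0.4953 -0.0771  0.0005] contact [ 5.611e-01 -1.011e-01 -1.000e-04] dist 0.0627
```

View pics/c5.png

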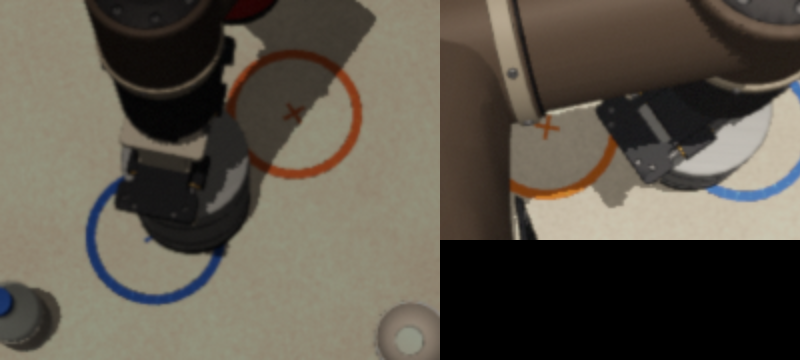

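```bash
python3 - <<'E'
from h import *
p,R,s=status();print(s['joints'])
K=np.array([.4965,-.0775,0]); v=B-K; D=np.linalg.norm(v); psi=2*np.degrees(np.arcsin(D/.14)); a=np.degrees(np.arctan2(v[1],v[0]))+90-psi/2
Qc=K+.07*u(a); print(D,psi,a,Qc)
p2,R2=rot_rows(p,R,Qc,np.cross(Z,u(a)),10.5,10); print(p2,R2.as_euler('xyz',degrees=True))
E
```

```text
t 9.25 tcp [ 0.497  -0.0777  0.1979] lean 0.48 az 341.0 rpy [-179.7   -0.4  126.3] F [-2.9  3.   0.4] M [ 0.6   0.2  -0.15] w 0.0393
[ 13.31436788   5.8239951  -22.571107    -0.28950346 -62.00970039
 -66.88944791]
0.06223471699943691 52.787016861340945 -21.415792232189467 [ 0.56166686 -0.10305934  0.        ]
row [0.0098, 0.0155, -0.0, -3.07, 1.94, -1.27, -1.0] x 10
[ 0.53166844 -0.09134     0.20729008] [-174.06572505   -9.2525563   125.80939014]
```

Call:
step_arm([
  [0.01, 0.0155, 0, -3.1, 1.9, -1.3, -1],
  [0.01, 0.0155, 0, -3.1, 1.9, -1.3, -1],
  [0.01, 0.0155, 0, -3.1, 1.9, -1.3, -1],
  [0.01, 0.0155, 0, -3.1, 1.9, -1.3, -1],
  [0.01, 0.0155, 0, -3.1, 1.9, -1.3, -1],
])

```text
time_s: 9.75
tcp_pos: [0.5145, -0.0853, 0.2035]
eef_rot: [-176.6, -5.1, 126.3]
contact_force: [-2.6, 2.0, -1.8]
gripper_width: 0.0395
```

```bash
python3 - <<'E'
from h import *
p,R,s=status();est(p,R)
p2=np.array([.5320,-.0914,.2070]);R2=Ro.from_euler('xyz',[-174.1,-9.25,125.8],degrees=True)
show(rows(p,R,p2,R2,5,-1)[::4])
E
```

```text
t 9.75 tcp [ 0.5145 -0.0853  0.2035] lean 6.14 az 339.5 rpy [-176.6   -5.1  126.3] F [-2.6  2.  -1.8] M [ 0.06 -0.46 -0.01] w 0.0395
foot [ 0.4947 -0.0779  0.0071] contact [ 5.599e-01 -1.023e-01 -4.000e-04] dist 0.062
[0.0087, 0.0144, 0.0005, -3.0, 2.0, -1.1, -1.0],
[0.0087, 0.0144, 0.0005, -2.9, 2.0, -1.3, -1.0],
```

Call:
step_arm([
  [0.0095, 0.0145, 0, -3, 2, -1.1, -1],
  [0.0095, 0.0145, 0, -3, 2, -1.1, -1],
  [0.0095, 0.0145, 0, -3, 2, -1.1, -1],
  [0.0095, 0.0145, 0, -3, 2, -1.1, -1],
  [0.0095, 0.0145, 0, -3, 2, -1.1, -1],
  [0, 0, 0, 0, 0, 0, -1],
  [0, 0, 0, 0, 0, 0, -1],
])

```text
time_s: 10.45
tcp_pos: [0.5342, -0.0925, 0.2073]
eef_rot: [-173.5, -9.8, 125.8]
contact_force: [-3.8, 2.7, 2.5]
gripper_width: 0.0392
```

```bash
python3 - <<'E'
from h import *
p,R,s=status();f,c=est(p,R)
c[2]=0
rot_rows(p,R,c,Z,52,26)
snap('scene','s6');snap('top','t6')
a=cv2.resize(cv2.imread('pics/s6.png')[200:380,200:380],None,fx=2,fy=2);b=cv2.resize(cv2.imread('pics/t6.png')[150:330,260:440],None,fx=2,fy=2)
cv2.imwrite('pics/c6.png',np.hstack([a,b]))
E
```

```text
t 10.45 tcp [ 0.5342 -0.0925  0.2073] lean 11.77 az 339.6 rpy [-173.5   -9.8  125.8] F [-3.8  2.7  2.5] M [ 0.74  0.45 -0.08] w 0.0392
foot [ 0.4964 -0.0785  0.0139] contact [ 5.607e-01 -1.024e-01 -3.000e-04] dist 0.0612
row [0.006, -0.0039, -0.0342, -0.55, -0.82, -0.0, -1.0] x 26
```

View pics/c6.png

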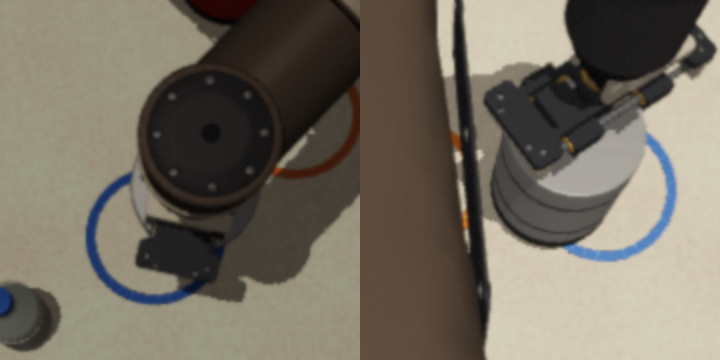

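The keg is now leaning away from the robot on its far rim. In the right-hand panel (top view) its near foot is lifted at about (545,240). Next is the second swing, counter-clockwise.

Call:
step_arm([
  [0.006, -0.004, -0.034, -0.55, -0.82, 0, -1],
  [0.006, -0.004, -0.034, -0.55, -0.82, 0, -1],
  [0.006, -0.004, -0.034, -0.55, -0.82, 0, -1],
  [0.006, -0.004, -0.034, -0.55, -0.82, 0, -1],
  [0.006, -0.004, -0.034, -0.55, -0.82, 0, -1],
  [0.006, -0.004, -0.034, -0.55, -0.82, 0, -1],
  [0.006, -0.004, -0.034, -0.55, -0.82, 0, -1],
  [0.006, -0.004, -0.034, -0.55, -0.82, 0, -1],
])

```text
time_s: 11.35
tcp_pos: [0.5318, -0.1005, 0.2071]
eef_rot: [-173.6, -9.5, 142.3]
contact_force: [-2.8, 1.2, -0.3]
gripper_width: 0.0393
```

```bash
python3 - <<'E'
from h import *
p,R,s=status();f,c=est(p,R);print(s['joints'])
rot_rows(p,R,np.array([.5605,-.102,0]),Z,36,18)
E
```

```text
t 11.35 tcp [ 0.5318 -0.1005  0.2071] lean 11.48 az 356.4 rpy [-173.6   -9.5  142.3] F [-2.8  1.2 -0.3] M [ 0.4  -0.34 -0.21] w 0.0393
foot [ 0.4926 -0.098   0.0135] contact [ 5.610e-01 -1.024e-01 -4.000e-04] dist 0.0425
[  8.28660694  16.08610027  -8.36691253  -2.41829464 -76.79358595
 -44.64719583]
row [0.0058, -0.0038, -0.0342, -0.58, -0.82, -0.01, -1.0] x 18
```

Call:
step_arm([
  [0.006, -0.004, -0.034, -0.58, -0.82, 0, -1],
  [0.006, -0.004, -0.034, -0.58, -0.82, 0, -1],
  [0.006, -0.004, -0.034, -0.58, -0.82, 0, -1],
  [0.006, -0.004, -0.034, -0.58, -0.82, 0, -1],
  [0.006, -0.004, -0.034, -0.58, -0.82, 0, -1],
  [0.006, -0.004, -0.034, -0.58, -0.82, 0, -1],
  [0.006, -0.004, -0.034, -0.58, -0.82, 0, -1],
  [0.006, -0.004, -0.034, -0.58, -0.82, 0, -1],
])

```text
time_s: 12.15
tcp_pos: [0.5321, -0.109, 0.207]
eef_rot: [-173.6, -9.2, 158.8]
contact_force: [-3.3, 0.0, 1.2]
gripper_width: 0.0397
```

```bash
python3 - <<'E'
from h import *
p,R,s=status();f,c=est(p,R);print(s['joints'])
rot_rows(p,R,np.array([c[0],c[1],0]),Z,20,10)
E
```

```text
t 12.15 tcp [ 0.5321 -0.109   0.207 ] lean 11.18 az 13.8 rpy [-173.6   -9.2  158.8] F [-3.3  0.   1.2] M [ 0.71 -0.19 -0.24] w 0.0397
foot [ 0.4949 -0.1181  0.0132] contact [ 5.616e-01 -1.017e-01 -4.000e-04] dist 0.0225
[  9.69987839  15.54841484 -10.42735937   0.82829177 -75.17704416
 -30.62625601]
row [0.0056, -0.0038, -0.0342, -0.62, -0.86, -0.0, -1.0] x 10
```

Call:
step_arm([
  [0.0056, -0.0038, -0.036, -0.62, -0.87, 0, -1],
  [0.0056, -0.0038, -0.036, -0.62, -0.87, 0, -1],
  [0.0056, -0.0038, -0.036, -0.62, -0.87, 0, -1],
  [0.0056, -0.0038, -0.036, -0.62, -0.87, 0, -1],
  [0.0056, -0.0038, -0.036, -0.62, -0.87, 0, -1],
  [0.0056, -0.0038, -0.036, -0.62, -0.87, 0, -1],
  [0.0056, -0.0038, -0.036, -0.62, -0.87, 0, -1],
  [0.0056, -0.0038, -0.036, -0.62, -0.87, 0, -1],
  [0.0056, -0.0038, -0.036, -0.62, -0.87, 0, -1],
  [0, 0, 0, 0, 0, 0, -1],
])

```text
time_s: 13.15
tcp_pos: [0.5357, -0.1193, 0.2067]
eef_rot: [-173.8, -8.9, 178.5]
contact_force: [-2.2, -0.1, 0.5]
gripper_width: 0.0396
```

```bash
python3 - <<'E'
from h import *
p,R,s=status();f,c=est(p,R);print(s['joints'])
snap('scene','s7');snap('top','t7')
a=cv2.resize(cv2.imread('pics/s7.png')[230:410,180:360],None,fx=2,fy=2);b=cv2.resize(cv2.imread('pics/t7.png')[150:330,290:470],None,fx=2,fy=2)
cv2.imwrite('pics/c7.png',np.hstack([a,b]))
z=R.as_matrix()[:,2];ax=np.cross(-z,Z);c[2]=0
L=np.degrees(np.arccos(-z[2]))
p2,R2=rot_rows(p,R,c,ax,L,10);print(p2,R2.as_euler('xyz',degrees=True))
E
```

```text
t 13.15 tcp [ 0.5357 -0.1193  0.2067] lean 10.78 az 33.6 rpy [-173.8   -8.9  178.5] F [-2.2 -0.1  0.5] M [ 0.88 -0.22 -0.09] w 0.0396
foot [ 0.505  -0.1397  0.0127] contact [ 5.623e-01 -1.017e-01 -4.000e-04] dist 0.0031
[ 10.90757807  14.60034807 -13.13259084   4.3359695  -72.27897192
 -13.64494266]
row [-0.0107, -0.0155, -0.0, 3.04, -2.1, 1.35, -1.0] x 10
[ 0.50399824 -0.14031191  0.19710047] [1.80000000e+02 5.08888749e-14 1.78944892e+02]
```

View pics/c7.png

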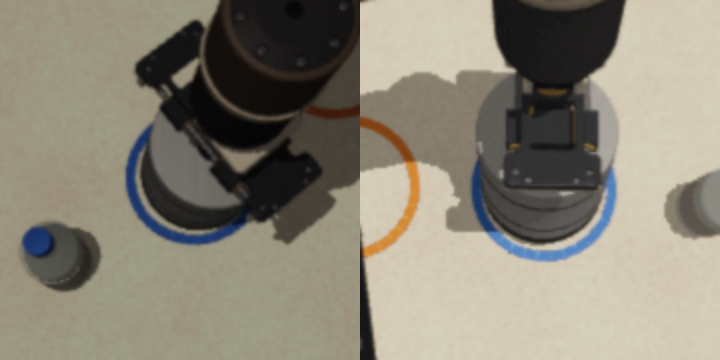

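The foot lies inside the blue ring in both views, and the estimated error is 3 mm. Setting it down.

Call:
step_arm([
  [-0.0107, -0.0155, 0, 3, -2.1, 1.3, -1],
  [-0.0107, -0.0155, 0, 3, -2.1, 1.3, -1],
  [-0.0107, -0.0155, 0, 3, -2.1, 1.3, -1],
  [-0.0107, -0.0155, 0, 3, -2.1, 1.3, -1],
  [-0.0107, -0.0155, 0, 3, -2.1, 1.3, -1],
  [-0.0107, -0.0155, 0, 3, -2.1, 1.3, -1],
  [-0.0107, -0.0155, 0, 3, -2.1, 1.2, -1],
  [-0.0107, -0.0155, 0, 3, -2.1, 1.0, -1],
])

```text
time_s: 14.05
tcp_pos: [0.5076, -0.1372, 0.1988]
eef_rot: [-179.3, -1.2, 178.7]
contact_force: [-3.1, 0.2, -4.4]
gripper_width: 0.0394
```

```bash
python3 -c "
from h import *
p,R,s=status();f,c=est(p,R)
p2,R2=np.array([.504,-.1403,.1975]),RD(s['eef_rot'][2])
show(rows(p,R,p2,R2,2,-1))"
```

```text
t 14.05 tcp [ 0.5076 -0.1372  0.1988] lean 1.4 az 30.8 rpy [-179.3   -1.2  178.7] F [-3.1  0.2 -4.4] M [ 0.88 -0.2  -0.  ] w 0.0394
foot [ 0.5035 -0.1396  0.0014] contact [ 5.636e-01 -1.038e-01 -3.000e-04] dist 0.0016
[-0.0065, -0.0103, 0.0001, 1.8, -1.6, 0.7, -1.0],
[-0.0065, -0.0103, 0.0001, 1.8, -1.6, 0.7, -1.0],
```

Call:
step_arm([
  [-0.0065, -0.01, 0, 1.8, -1.6, 0.7, -1],
  [-0.006, -0.01, 0, 1.5, -1.5, 0.5, -1],
  [0, 0, 0, 0, 0, 0, -1],
  [0, 0, 0, 0, 0, 0, -1],
])

```text
time_s: 14.45
tcp_pos: [0.5039, -0.1377, 0.1976]
eef_rot: [179.6, 0.3, 178.7]
contact_force: [1.6, 3.2, -3.2]
gripper_width: 0.0387
```

Release gradually.

Call:
step_arm([
  [0, 0, 0, 0, 0, 0, -0.1],
  [0, 0, 0, 0, 0, 0, 0],
  [0, 0, 0, 0, 0, 0, 0.3],
  [0, 0, 0, 0, 0, 0, 0.7],
  [0, 0, 0, 0, 0, 0, 1],
  [0, 0, 0, 0, 0, 0, 1],
  [0, 0, 0, 0, 0, 0, 1],
])

```text
time_s: 15.15
tcp_pos: [0.5056, -0.1388, 0.199]
eef_rot: [179.8, 0.4, 178.8]
contact_force: [1.3, -1.2, 0.2]
gripper_width: 0.0786
```

```bash
python3 -c "
from h import *
p,R,s=status();snap('top','t8')
cv2.imwrite('pics/c8.png',cv2.resize(cv2.imread('pics/t8.png')[150:330,290:470],None,fx=3,fy=3))"
```

```text
t 15.15 tcp [ 0.5056 -0.1388  0.199 ] lean 0.49 az 207.8 rpy [179.8   0.4 178.8] F [ 1.3 -1.2  0.2] M [ 0.03  0.15 -0.02] w 0.0786
```

View pics/c8.png

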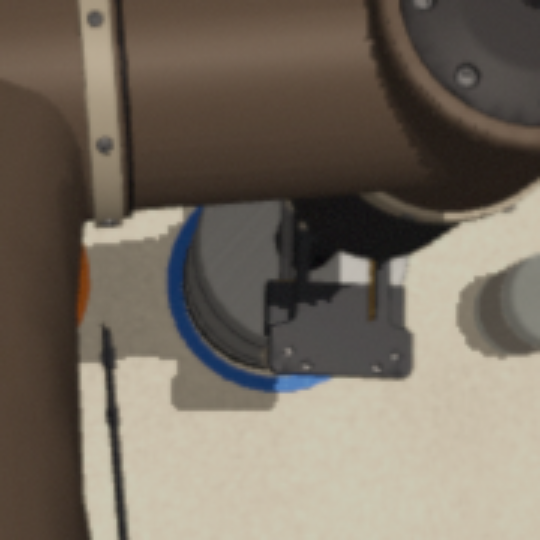

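Released. The opening is 79 mm and the forces are near zero. Raising the arm straight up.

Call:
step_arm([
  [0, 0, 0, 0, 0, -6, 1],
  [0, 0, 0, 0, 0, -8, 1],
  [0, 0, 0, 0, 0, -10, 1],
  [0, 0, 0, 0, 0, -10, 1],
  [0, 0, 0, 0, 0, -10, 1],
])

```text
time_s: 15.7
tcp_pos: [0.5049, -0.1391, 0.2461]
eef_rot: [179.8, 0.4, 178.8]
contact_force: [0.5, -0.4, 0.4]
gripper_width: 0.0879
```

Call:
step_arm([
  [0, 0, 0, 0, 0, -25, 1],
  [0, 0, 0, 0, 0, -35, 1],
  [0, 0, 0, 0, 10, -30, 1],
  [0, 0, 0, 0, 30, -10, 1],
  [0, 0, 0, 0, 40, 0, 1],
  [0, 0, 0, 0, 40, 0, 1],
  [0, 0, 0, 0, 40, 0, 1],
  [0, 0, 0, 0, 40, 0, 1],
  [0, 0, 0, 0, 15, 0, 1],
  [0, 0, 0, 0, 0, 0, 1],
])

```text
time_s: 16.7
tcp_pos: [0.5091, 0.0822, 0.3633]
eef_rot: [179.6, 1.0, 178.6]
contact_force: [-0.1, 0.2, -0.3]
gripper_width: 0.087
```

```bash
python3 -c "
from h import *
p,R,s=status()
for n in ('top','scene','wrist'): snap(n,n+'9')
cv2.imwrite('pics/c9.png',np.hstack([cv2.resize(cv2.imread('pics/top9.png'),(400,300)),cv2.resize(cv2.imread('pics/scene9.png'),(400,300))]))
cv2.imwrite('pics/c9s.png',np.hstack([cv2.resize(cv2.imread('pics/scene9.png')[240:380,200:340],None,fx=2.8,fy=2.8),cv2.resize(cv2.imread('pics/top9.png')[170:310,310:450],None,fx=2.8,fy=2.8)]))
"
```

```text
t 16.7 tcp [0.5091 0.0822 0.3633] lean 1.12 az 200.9 rpy [179.6   1.  178.6] F [-0.1  0.2 -0.3] M [-0.01  0.2   0.  ] w 0.087
```

View pics/c9.png

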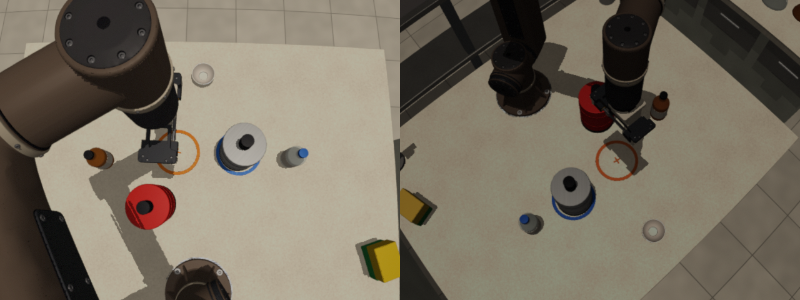

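View pics/c9s.png

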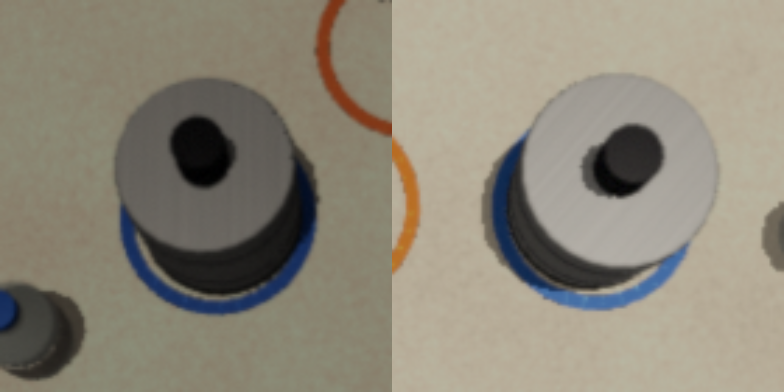

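```bash
python3 -c "
from h import *
f=lambda x,y,a,b:(a+(x+.5)/2.8-.5,b+(y+.5)/2.8-.5)
a=onz('scene',*f(204.5,165,200,240),.18);b=onz('top',*f(227.5,171,310,170),.18)
c=onz('top',*f(634-392,154,310,170),.24);d=onz('scene',*f(200,146,200,240),.24)
for q in(a,b,c,d):print(q,np.linalg.norm(q[:2]-B[:2]))
print(onz('top',485,244.5,.165))
im=cv2.imread('pics/top9.png');H,S,V=cv2.split(cv2.cvtColor(im,cv2.COLOR_BGR2HSV));m=((H>100)&(H<130)&(S>120)&(V>60)).astype(np.uint8)
k,l,st,ce=cv2.connectedComponentsWithStats(m);print([(st[i,4],ce[i].round(1)) for i in range(1,k) if st[i,4]>30])
"
```

```text
[ 0.5054953  -0.13761726  0.18      ] 0.0040584308332483375
[ 0.50223592 -0.13548483  0.18      ] 0.004029202373864023
[ 0.50314158 -0.13623468  0.24      ] 0.0034933981203746855
[ 0.5079729  -0.13712634  0.24      ] 0.006520309538829547
[ 0.48135791 -0.3239019   0.165     ]
[(np.int32(467), array([368.9, 259.6])), (np.int32(177), array([484.7, 244.6]))]
```

The keg stands upright about 4 mm from the ring's centre, and the clear bottle's cap pixel is unchanged. Handing the job in.

```bash
python3 -c "
from h import *
print(r.close_job())"
```

```text
the job is handed in; nothing more can be done
None
```

I walked the steel keg to the blue ring, where it now stands upright, released and about 4 mm from the ring's centre. I handed the job in at about 17 s, well inside the 61 s limit; no verdict was reported.

- **First swing:** I gripped the black neck at 50 N and leaned the keg about 11° onto the near edge. I then swung it about 54° clockwise, which brought its foot to 62 mm from the ring's centre, and set it down.
- **Second swing:** I leaned it about 11° onto the far edge and swung it about 53° counter-clockwise. The foot ended about 3 mm from the ring's centre, and I set it down and let go.
- **Final position:** The shoulder and neck top, seen in two cameras, put the axis 3.5 to 6.5 mm from the ring's centre; the views differ by up to 5 mm. Shoulder and neck-top positions agree to within about 3 mm in each view, so the keg is upright.
- **Bottles and forces:** The clear bottle's cap is at the same pixel as at the start. I checked the amber bottle and the red keg only by eye, and both look unmoved. Force readings at the end of each move stayed below about 8 N, and the arm ended clear of everything.
- **Not checked:** The keg's own turn about its axis could not be seen, because it is a plain cylinder. I took it as turning with the gripper, and the edge steps depend on that.

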